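# Release a wall lamp's spring catch with a dowel

### The arm

A 7-joint arm with a two-finger parallel gripper is mounted at the origin on the work surface. World frame = base frame: x ahead of the robot, y to its left, z up, the work surface at z = 0. Lengths are in mm, angles in rad, forces in N, time in s.
With the tool pointing down it reaches from about 425 to 875 mm from the base axis. Payload 4.7 kg.
Tool frame: the origin (TCP) lies midway between the tips of the shut fingers; the grasp point (between the pads) lies 19 mm behind it; z points along the fingers, y is the line along which they close (so a half turn about z gives the same grasp; the last joint's range is limited). The gripper opens to 85 mm and grips with 20 to 120 N. Pads are 22 mm wide; open, the fingers measure 114 mm over their backs; the gripper's body (76 mm by 85 mm) begins 54 mm behind the grasp point. The pads swing forward as they close: fully open they stand 13 mm farther back than shut.
Start: joints at [-1.151, 0.321, -0.07, 1.45, 0.023, 1.371, -0.057], TCP at [256.618, 597.22, 231.349] pointing down, gripper open.
Joint ranges: [-2.86, 2.86], [-0.3, 2.09], [-1.38, 1.24], [0.06, 2.45], [-1.56, 4.7], [0.09, 2.05], [-2.69, 2.69]. Speed limits (rad/s): [2.57, 2.57, 3.14, 3.14, 3.14, 3.14, 3.14].

### API

Orientations are given as a rotation vector (axis times angle).
In Python, from station import sensors, snapshot, finish_job, nets gives the robot as it stands. The module is installed in compiled form; this text tells all that it offers.
- The arm moves only by the tool servo_tool, never from a script. Its argument "increments" is text: rows parted by semicolons, each of 7 numbers parted by spaces: the shift along the tool's x, y, z in m, then the turn, a rotation vector about the tool's x, y, z in rad, then the closure, from -1 (fully open) to 1 (shut). In form: x y z wx wy wz claw; .... A call has 1 to 10 rows; each row shifts and turns the commanded pose from where the row before left it, along the tool's axes as they then stand; what a row does not reach is not made up. A row lasts 1/12 s, in which the tool goes at most 41.7 mm and 7.16 degrees, less where a joint would pass 70% of its speed; a pose out of reach is approached as far as the arm can. A call with a gripper value outside its range is refused whole. The fingers move at their own pace and stop on an object; "force" is the grip in N (left out, the last holds). Time passes only in rows, so rows that do not move let the fingers close. It gives the time, the measured TCP pose, the force, the opening and the grip force at its end, in the units of the state.
- sensors.read_state(): the state, without advancing time (a new reading comes with each control period).
- snapshot(name): name is "side" or "top" or "wrist"; returns a dict with "color" (400x640x3 uint8, red, green, blue), "fx", "fy", "cx", "cy" (pixels), "R" (3x3) and "t" (3): a world point X has camera coordinates R X + t; the wrist camera has in their place "T_tool_cam" (4x4, takes a point from camera to tool coordinates, whose origin is the TCP and whose axes are the flange's). Camera axes: x right, y down, z forward; pixel columns grow to the right and rows downward; lengths in mm; the calibration is good to about 2 mm. The wrist camera is an equidistant fisheye: a pixel r from the principal point sees the ray r / f radians off the axis. A picture is of the moment at which its call begins: read the wrist's pose just before it. There is no depth.
- finish_job(): hands the job in; it is judged then, once.
Trained networks look in the newest picture that a camera, given by its name, has taken for a name from the list of things; names that differ only in an ending like _2 or _b are one class to them, and where a whole thing is asked for, a point or a joint stands for the part that bears it (a point fixed in the world has none). Each returns a list of dicts, best first, with "p" (0 to 1); they miss things now and then, are a little off and sometimes report something else, mostly with a low value. They report only what shows in the picture. A call takes as long as a camera call. They do not tell look-alikes from the thing itself.
- nets.recognise(camera, thing): "rect" ([left, top, right, bottom] in pixels, round what is visible of it).
The state is a dict: "t": time; "joints": joint angles; "qvel": joint speeds; "effort": joint torques, N m; "ee_pos": TCP position; "eef_rot": TCP orientation; "wrist_force": force on the tool from outside, world axes, zero at the start; "ft_torque": the same for the moment, N m; "opening": finger opening in mm; "grip_force": force on a finger pad.
Only numpy, scipy, OpenCV 4.12 (cv2) and the standard library are available. Lean on these libraries where they do the work, as an engineer would, in place of code of your own. Each camera call takes 0.05 s, during which the arm holds its last target. There are 200 camera calls.

### The job

The wall-lamp housing lies face down in its cradle: take the dowel from its stand, feel for the release hole in the bottom of the slot in the housing's back plate, and gently push the spring catch behind it until the bulb-holder tray springs out. Then put the dowel back upright in its stand, pushed fully home, and leave the tray out. Bear only lightly on the housing and catch (about as hard as a firm doorbell), keep the gripper off the housing, and leave the glass chimneys, dome and finial alone.

Things in the scene. Friction and masses are not known exactly. Their poses are not given: they have to be found in the camera images.
- slot (a point): Mouth of the slot in the middle of the housing's brass back plate, level with the plate's top, 80 mm above the counter. z up, y along the slot, -x towards the side where the tray comes out. The slot is 16 mm wide (x), 36 mm long (y), 6 mm deep.
- slot_floor (a point): Middle of the slot's floor, a copper strip 6 mm below the back plate's top. In it is one through hole, 13 mm (x) by 14 mm (y), on the slot's centre line, but its centre lies anywhere from 11 mm to the -y side to 11 mm to the +y side of this point, different each time: find it by feel (from above: a pale gap in the copper). The strip is sprung: it gives up to 3 mm, about 4 N per mm.
- catch_low (a point): Point 20 mm below the slot floor, the lowest the flat pad of the spring catch may lie at rest under the hole; it lies 0 to 14 mm above this, different each time. It goes down against a spring: 3 N at first, 6 N after 6 mm, when it frees the tray (friction adds up to 2 N), and after 8.5 mm meets a stop where the force climbs 6 N per mm. Over 20 N from the dowel on catch, strip or housing harms it.
- housing: Wall-lamp housing with its cradle, slot, catch and tray, fixed to the counter: brass box 130 (x) x 100 (y) mm, its top 80 mm above the counter, in a walnut cradle 160 x 130 x 12 mm. Origin at the centre of the cradle's underside, 80 mm below the slot point; same axes as the slot.
- tray (a joint): How far the sprung bulb-holder tray (brass drawer with a white ceramic bulb holder, 88 mm wide) has slid out of the housing's -x face, m: 0 shut and held by the catch; when the catch is let go it springs out by itself to 0.045 within a second and stays out.
- dowel_grip (a point): Centre of the dowel's red handle, half-way up it: handle 18 x 18 mm square (flat sides along this point's x and y), 60 mm tall, z up along the dowel. Below the handle is a round wooden shank 10 mm in diameter and 70 mm long with a hemispherical tip. The whole dowel is 130 mm long, 60 g. At the start it stands in its stand, the flat underside of the handle resting on the stand's top.
- dowel_tip (a point): Lowest point of the dowel's round tip, on its axis, 100 mm below the handle centre; same axes as the handle.
- stand_hole0 (a point): Centre of the mouth of the hole in the stand, level with the stand's top, 80 mm above the counter. The stand is a pale wooden block 80 x 80 x 80 mm, fixed to the counter; the hole is upright, 14 mm in diameter with a 2 mm chamfer, 74 mm deep. With the dowel home its handle rests on the stand's top and its tip is 70 mm below this point.
- stand: The same wooden stand; origin at the centre of its underside on the counter.
- chimney_a_mid (a point): Middle (75 mm up) of an amber glass lamp chimney, 72 mm across, 150 mm tall, standing loose. Leave alone.
- chimney_b_mid (a point): Middle (75 mm up) of another such amber glass chimney. Leave alone.
- dome_mid (a point): Middle (42 mm up) of a pierced brass lantern dome, 120 mm across, 85 mm tall, standing loose. Leave alone.
- finial_mid (a point): Middle (39 mm up) of a copper finial, 48 mm across, 78 mm tall, standing loose. Leave alone.
Not all that is in view belongs to the job. What is meant by the part that bears dowel_grip is not yellow, and is the larger of those in its own colour.

How it is judged:
By the outcome, as a careful person would: the job done as asked, in the order asked, and still so for the second after the job is handed in, with the robot touching nothing.
It also fails if it takes over 58 s, if anything falls off the work surface, if the arm or the gripper's body presses on something with over 40 N, if the wrist force passes 120 N, or if a joint passes its speed limit or range.

## Working session

There is one attempt and no reset: what is moved stays moved. The work goes in short steps, Python scripts to look and compute and a tool call to move; the robot and the scene stay as the last step left them, time stands still between calls to the robot, and variables do not carry over. Pictures are saved under pics/ and viewed, at most 10 in all, crops included, and the job is handed in when it is done.

Besides the shell and the picture viewer there is one more tool, called in YAML: its name, and indented under it one key for each argument. servo_tool: Moves the arm, as the interface text tells. Its arguments: {"type":"object","properties":{"increments":{"type":"string"},"force":{"type":"number"}},"required":["increments"]}

```bash
mkdir -p pics; python3 - <<'E'
from station import sensors, snapshot, nets
import cv2,numpy as np
s=sensors.read_state();print({k:np.round(v,3).tolist() for k,v in s.items()})
for n in("top","side"):
    p=snapshot(n);cv2.imwrite(f"pics/{n}0.png",p["color"][:,:,::-1])
    print(n,p["fx"],p["fy"],p["cx"],p["cy"],np.round(p["R"],4).tolist(),np.round(p["t"],1).tolist())
    for th in("slot","housing","dowel_grip","stand","stand_hole0","slot_floor","dome_mid"):
        print(th,[(np.round(d["rect"]).tolist(),round(d["p"],2)) for d in nets.recognise(n,th)][:4])
E
```

```text
{'t': 0.0, 'joints': [-1.151, 0.322, -0.07, 1.452, 0.023, 1.371, -0.057], 'qvel': [-0.0, 0.001, -0.0, -0.0, -0.001, 0.0, 0.0], 'effort': [0.0, -49.358, -0.382, -31.434, 0.013, 0.011, -0.0], 'ee_pos': [256.406, 596.669, 230.183], 'eef_rot': [-0.633, -3.077, 0.003], 'wrist_force': [0.387, 0.57, -0.072], 'ft_torque': [-0.036, -0.013, -0.039], 'grip_force': 0.0, 'opening': 85.316}
top 422.5199607274876 422.5199607274876 324.6311599342433 196.85641737531324 [[-0.0176, -0.9996, -0.0223], [-0.9972, 0.0192, -0.0727], [0.0731, 0.021, -0.9971]] [28.1, 590.9, 1026.6]
slot [([230.0, 176.0, 305.0, 254.0], 0.85), ([394.0, 218.0, 406.0, 229.0], 0.6)]
housing [([235.0, 174.0, 304.0, 251.0], 0.92)]
dowel_grip [([394.0, 263.0, 411.0, 271.0], 0.58), ([434.0, 207.0, 440.0, 213.0], 0.51), ([388.0, 219.0, 408.0, 230.0], 0.44)]
stand [([370.0, 200.0, 416.0, 245.0], 0.73), ([230.0, 174.0, 303.0, 252.0], 0.45)]
stand_hole0 [([372.0, 200.0, 421.0, 244.0], 0.77), ([346.0, 115.0, 371.0, 153.0], 0.73), ([421.0, 134.0, 444.0, 153.0], 0.69), ([395.0, 218.0, 404.0, 230.0], 0.18)]
slot_floor [([231.0, 174.0, 301.0, 252.0], 0.74)]
dome_mid [([270.0, 109.0, 317.0, 158.0], 0.56)]
side 429.5299340271348 429.5299340271348 317.0408278368319 207.73176257423654 [[0.962, -0.2731, -0.0006], [-0.1324, -0.4644, -0.8757], [0.2388, 0.8425, -0.4829]] [-580.1, 156.9, 887.6]
slot [([247.0, 177.0, 316.0, 223.0], 0.86), ([368.0, 188.0, 397.0, 255.0], 0.46)]
housing [([248.0, 176.0, 318.0, 225.0], 0.87)]
dowel_grip [([295.0, 223.0, 308.0, 255.0], 0.82), ([329.0, 274.0, 332.0, 303.0], 0.74), ([245.0, 240.0, 256.0, 297.0], 0.69)]
stand [([278.0, 239.0, 324.0, 296.0], 0.95)]
stand_hole0 [([276.0, 238.0, 325.0, 298.0], 0.97)]
slot_floor [([251.0, 173.0, 318.0, 228.0], 0.85)]
dome_mid [([340.0, 183.0, 374.0, 225.0], 0.76)]
```

```bash
python3 - <<'E'
import cv2,numpy as np
a=cv2.imread("pics/top0.png")[90:300,210:460];b=cv2.imread("pics/side0.png")[150:340,220:440]
cv2.imwrite("pics/c.png",np.vstack([cv2.resize(a[:,:],(480,403),interpolation=2)]))
a=cv2.resize(a,(400,336),interpolation=2);b=cv2.resize(b,(389,336),interpolation=2)
cv2.imwrite("pics/c0.png",np.hstack([a,b]))
E
```

```text
(no output)
```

View pics/c0.png

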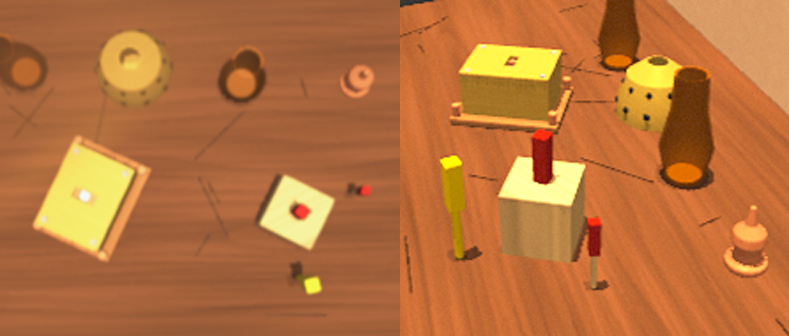

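The crop shows the red-handled dowel in the stand at about (396,222) in the top picture. The small red dowel and the yellow one are decoys. The housing is at about (263,213), with its slot near the centre.

```bash
cat > h.py <<'E'
import numpy as np,cv2
from station import sensors,snapshot,nets
from scipy.spatial.transform import Rotation as Ro
def bp(p,u,v,z):
    R=np.array(p["R"]);t=np.array(p["t"]);d=R.T@[(u-p["cx"])/p["fx"],(v-p["cy"])/p["fy"],1];c=-R.T@t
    return c+d*(z-c[2])/d[2]
def pj(p,X):
    q=np.array(p["R"])@X+np.array(p["t"]);return np.array([p["fx"]*q[0]/q[2]+p["cx"],p["fy"]*q[1]/q[2]+p["cy"]])
def wrist_ray(p,s,u,v):
    T=np.array(p["T_tool_cam"]);x=(u-p["cx"])/p["fx"];y=(v-p["cy"])/p["fy"];r=np.hypot(x,y)
    d=np.array([x/r*np.sin(r),y/r*np.sin(r),np.cos(r)]) if r>0 else np.array([0,0,1.])
    W=Ro.from_rotvec(s["eef_rot"]).as_matrix();return W@T[:3,3]+s["ee_pos"],W@T[:3,:3]@d
def wbp(p,s,u,v,z):
    c,d=wrist_ray(p,s,u,v);return c+d*(z-c[2])/d[2]
def wpj(p,s,X):
    T=np.array(p["T_tool_cam"]);W=Ro.from_rotvec(s["eef_rot"]).as_matrix()
    q=T[:3,:3].T@(W.T@(np.array(X)-s["ee_pos"])-T[:3,3]);n=np.hypot(q[0],q[1]);a=np.arctan2(n,q[2])
    return np.array([p["cx"]+p["fx"]*a*q[0]/n,p["cy"]+p["fy"]*a*q[1]/n])
E
python3 - <<'E'
from h import *
p=snapshot("top");im=p["color"];hsv=cv2.cvtColor(im,cv2.COLOR_RGB2HSV)
for u,v in((280,225),(384,215),(398,222),(263,213),(300,200)):print(u,v,im[v,u],hsv[v,u])
def blob(m,x0,y0,x1,y1):
    k=np.zeros_like(m);k[y0:y1,x0:x1]=m[y0:y1,x0:x1];n,l,s,c=cv2.connectedComponentsWithStats(k);i=1+np.argmax(s[1:,4])
    pts=np.argwhere(l==i)[:,::-1].astype(np.float32);return pts,cv2.minAreaRect(pts)
H,S,V=[hsv[...,i].astype(int) for i in range(3)]
for nm,m,b,z in(("plate",(H>22)&(H<38)&(S>80)&(V>150),(225,165,310,260),80),
 ("stand",(H>18)&(H<45)&(S<140)&(V>140),(365,195,425,250),80),("red",((H<5)|(H>174))&(S>170)&(V>90),(380,210,415,235),140)):
    pts,r=blob(m.astype(np.uint8),*b)
    q=np.array([bp(p,*c,z) for c in cv2.boxPoints(r)])[:,:2]
    print(nm,len(pts),np.round(q.mean(0),1),[np.round(np.linalg.norm(q[i]-q[i-1])) for i in(1,2)],[np.round(np.degrees(np.arctan2(*(q[i]-q[i-1])[::-1])),1) for i in(1,2)])
s=sensors.read_state()
w=snapshot("wrist");cv2.imwrite("pics/w0.png",w["color"][:,:,::-1]);print(w["fx"],w["cx"],w["cy"],np.round(w["T_tool_cam"],3).tolist())
E
```

```text
280 225 [231 199  86] [ 23 160 231]
384 215 [246 242 158] [ 29  91 246]
398 222 [245  65  53] [  2 200 245]
263 213 [246 247 246] [ 60   1 247]
300 200 [242 165  92] [ 15 158 242]
plate 2226 [552.7 162.3] [np.float64(131.0), np.float64(100.0)] [np.float64(-25.6), np.float64(-116.3)]
stand 1165 [ 524.7 -146.8] [np.float64(83.0), np.float64(84.0)] [np.float64(-28.0), np.float64(-117.9)]
red 52 [ 524.5 -143.4] [np.float64(20.0), np.float64(13.0)] [np.float64(-91.0), np.float64(178.2)]
309.70691628693146 317.2994854663393 197.40637873293903 [[0.0, -0.949, -0.316, 82.992], [1.0, 0.0, -0.0, -0.303], [0.0, -0.316, 0.949, -141.691], [0.0, 0.0, 0.0, 1.0]]
```

servo_tool:
  increments: "-0.028 -0.018 -0.001 0 0 0 -1;-0.028 -0.018 -0.001 0 0 0 -1;-0.028 -0.018 -0.001 0 0 0 -1;-0.028 -0.018 -0.001 0 0 0 -1;-0.028 -0.018 -0.001 0 0 0 -1;-0.028 -0.018 -0.001 0 0 0 -1;-0.028 -0.018 -0.001 0 0 0 -1;-0.028 -0.018 -0.001 0 0 0 -1;-0.028 -0.018 -0.001 0 0 0 -1;-0.028 -0.018 -0.001 0 0 0 -1"

```text
t: 1.73
ee_pos: [443.6, 319.8, 241.7]
eef_rot: [0.633, 3.077, 0.001]
wrist_force: [0.5, -0.7, -0.8]
opening: 85.3
grip_force: 0.0
```

servo_tool:
  increments: "-0.027 -0.017 0 0 0 0 -1;-0.027 -0.017 0 0 0 0 -1;-0.027 -0.017 0 0 0 0 -1;-0.027 -0.017 0 0 0 0 -1;-0.027 -0.017 0 0 0 0 -1;-0.027 -0.017 0 0 0 0 -1;0 0 0 0 0 0 -1;0 0 0 0 0 0 -1"

```text
t: 2.4
ee_pos: [552.4, 161.2, 241.4]
eef_rot: [0.64, 3.075, -0.001]
wrist_force: [0.1, -0.4, -0.2]
opening: 85.7
grip_force: 0.0
```

```bash
python3 - <<'E'
from h import *
s=sensors.read_state();print(s["t"],s["ee_pos"],s["eef_rot"])
p=snapshot("wrist");im=p["color"]
uv=wpj(p,s,[552.7,162.3,80]);print(uv)
np.save("w1.npy",im)
u,v=uv.astype(int);c=im[max(v-100,0):v+100,u-130:u+130];print(max(v-100,0),u-130)
cv2.imwrite("pics/w1.png",cv2.resize(c,None,fx=3,fy=3,interpolation=2)[:,:,::-1])
E
```

```text
2.4 [552.38295944 161.15994872 241.3870453 ] [ 6.40469442e-01  3.07517314e+00 -5.88280854e-04]
[318.85306543 180.46336952]
80 188
```

View pics/w1.png

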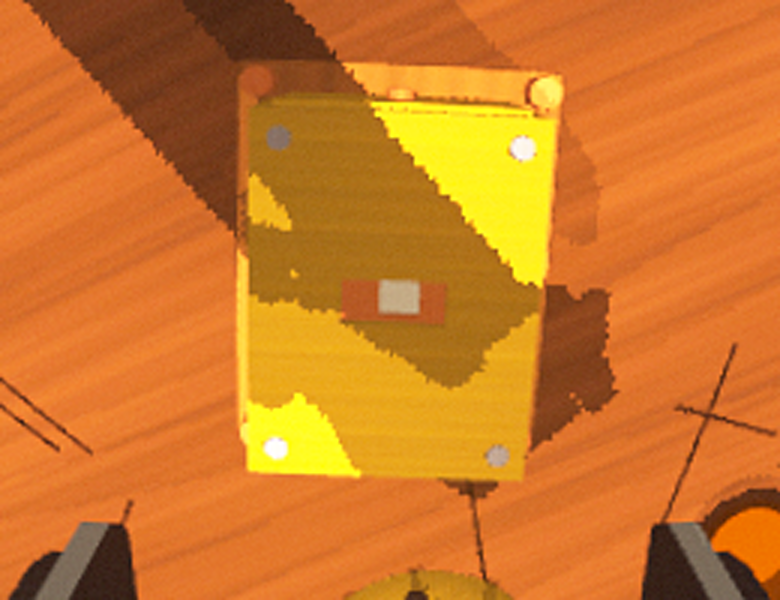

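The slot is at crop (342–446, 281–323), with the pale hole at about (379–420, 281–314). It sits close to the slot's centre.

```bash
python3 - <<'E'
from h import *
s=sensors.read_state();p=snapshot("wrist");im=np.load("w1.npy")
f=lambda a,b,z:wbp(p,s,188+(a-1)/3,80+(b-1)/3,z)
q=np.array([f(*c,80) for c in((342,281),(446,283),(446,324),(341,321))]);print(np.round(q,1).tolist(),q.mean(0))
print([np.linalg.norm(q[i]-q[i-1]).round(1) for i in range(4)])
e=np.array([f(*c,80) for c in((248,473),(523,480),(560,118),(245,97))]);print(np.round(e,1).tolist(),e.mean(0),[np.linalg.norm(e[i]-e[i-1]).round(1) for i in range(4)])
d=q[1]-q[0];print("yaw slot",np.degrees(np.arctan2(d[1],d[0])))
h=np.array([f(*c,74) for c in((379,297),(420,297))]);print("hole",h.tolist(),h.mean(0))
W=Ro.from_rotvec(s["eef_rot"]).as_matrix();print(W.round(4))
y=np.array([np.cos(np.radians(64.4)),np.sin(np.radians(64.4))]);print((h.mean(0)-q.mean(0))[:2]@y)
E
```

```text
[[537.9, 151.7, 80.0], [552.4, 183.6, 80.0], [565.7, 178.1, 80.0], [550.6, 145.7, 80.0]] [551.67278647 164.7865549   80.        ]
[np.float64(14.0), np.float64(35.0), np.float64(14.4), np.float64(35.8)]
[[589.6, 90.8, 80.0], [631.8, 181.8, 80.0], [515.4, 239.5, 80.0], [468.6, 147.9, 80.0]] [551.34911793 164.99399353  80.        ] [np.float64(133.7), np.float64(100.3), np.float64(130.0), np.float64(102.9)]
yaw slot 65.56318476670096
hole [[549.4303494839434, 160.24794859748235, 74.0], [555.0084394636208, 173.20644238676604, 74.0]] [552.21939447 166.72719549  74.        ]
[[-9.182e-01  3.961e-01 -2.000e-04]
 [ 3.961e-01  9.182e-01  5.000e-04]
 [ 4.000e-04  4.000e-04 -1.000e+00]]
1.9863143411688373
```

servo_tool:
  increments: "-0.0097 -0.0294 -0.001 0 0 0 -1;-0.0097 -0.0294 -0.001 0 0 0 -1;-0.0097 -0.0294 -0.001 0 0 0 -1;-0.0097 -0.0294 -0.001 0 0 0 -1;-0.0097 -0.0294 -0.001 0 0 0 -1;-0.0097 -0.0294 -0.001 0 0 0 -1;-0.0097 -0.0294 -0.001 0 0 0 -1;-0.0097 -0.0294 -0.001 0 0 0 -1;-0.0097 -0.0294 -0.001 0 0 0 -1;-0.0097 -0.0294 -0.001 0 0 0 -1"

```text
t: 3.33
ee_pos: [524.5, -143.9, 251.6]
eef_rot: [0.627, 3.078, 0.002]
wrist_force: [-0.2, -0.1, -0.5]
opening: 85.5
grip_force: 0.0
```

servo_tool:
  increments: "0 0 0 0 0 0 -1;0 0 0 0 0 0 -1;0 0 0 0 0 0 -1"

```text
t: 3.58
ee_pos: [524.8, -142.5, 251.2]
eef_rot: [-0.629, -3.078, -0.002]
wrist_force: [-1.0, 0.6, -0.6]
opening: 85.5
grip_force: 0.0
```

```bash
python3 - <<'E'
from h import *
s=sensors.read_state();print(s["t"],s["ee_pos"],s["eef_rot"])
p=snapshot("wrist");im=p["color"]
uv=wpj(p,s,[524.7,-146.8,110]);print(uv)
np.save("w2.npy",im)
u,v=uv.astype(int);v0=max(v-75,0);c=im[v0:v+75,u-100:u+100];print(v0,u-100)
cv2.imwrite("pics/w2.png",cv2.resize(c,None,fx=4,fy=4,interpolation=2)[:,:,::-1])
E
```

```text
3.5833 [ 524.84429446 -142.49583815  251.24801426] [-6.28784645e-01 -3.07791759e+00 -2.15023894e-03]
[313.24865126 187.90486499]
112 213
```

View pics/w2.png

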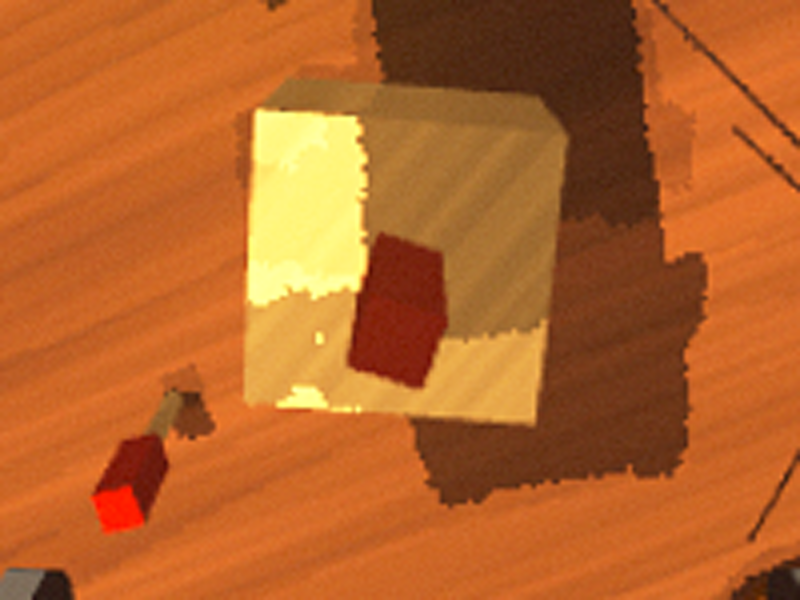

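The handle's top face has corners at about (348,367), (425,388), (446,318) and (372,297). It is turned about 15° relative to the stand.

```bash
python3 - <<'E'
from h import *
s=sensors.read_state();p=snapshot("wrist")
f=lambda a,b,z:wbp(p,s,213+(a-1.5)/4,112+(b-1.5)/4,z)
for nm,z,c in(("handle",140,((348,367),(425,388),(446,318),(372,297))),("stand",80,((254,109),(567,133),(537,426),(245,404)))):
    q=np.array([f(*k,z) for k in c]);print(nm,q.mean(0).round(1),[np.linalg.norm(q[i]-q[i-1]).round(1) for i in range(4)],[np.degrees(np.arctan2(*(q[i]-q[i-1])[1::-1])).round(1) for i in range(4)])
E
```

```text
handle [ 524.  -146.8  140. ] [np.float64(16.7), np.float64(17.4), np.float64(16.6), np.float64(16.4)] [np.float64(-41.9), np.float64(50.8), np.float64(141.4), np.float64(-129.6)]
stand [ 524.4 -147.2   80. ] [np.float64(80.5), np.float64(80.1), np.float64(80.6), np.float64(80.0)] [np.float64(153.1), np.float64(62.5), np.float64(-26.9), np.float64(-117.6)]
```

servo_tool:
  increments: "-0.0014 -0.0043 0 0 0 0 -1;0 0 0.01 0 0 0.073 -1;0 0 0.02 0 0 0.073 -1;0 0 0.02 0 0 0.073 -1;0 0 0.02 0 0 0.073 -1;0 0 0.01 0 0 0 -1;0 0 0.005 0 0 0 -1;0 0 0 0 0 0 -1;0 0 0 0 0 0 -1;0 0 0 0 0 0 -1"

```text
t: 4.52
ee_pos: [524.9, -149.4, 167.6]
eef_rot: [1.072, 2.951, 0.001]
wrist_force: [0.2, 1.0, 0.6]
opening: 85.4
grip_force: 0.0
```

```bash
python3 - <<'E'
from h import *
s=sensors.read_state();print(s["t"],s["ee_pos"],Ro.from_rotvec(s["eef_rot"]).as_matrix().round(4).tolist(),s["wrist_force"])
E
```

```text
4.5167 [ 524.94990095 -149.40525726  167.58045435] [[-0.7669, 0.6418, 0.0022], [0.6418, 0.7669, -0.0002], [-0.0018, 0.0012, -1.0]] [0.22725652 1.00284346 0.59208513]
```

servo_tool:
  increments: "0.0018 0.0016 0 0 0 0 -1;0 0 0.017 0 0 0 -1;0 0 0.017 0 0 0 -1;0 0 0.017 0 0 0 -1;0 0 0.017 0 0 0 -1;0 0 0 0 0 0 -1;0 0 0 0 0 0 -1;0 0 0 0 0 0 -1;0 0 0 0 0 0 -1"

```text
t: 5.27
ee_pos: [524.8, -147.1, 99.9]
eef_rot: [1.073, 2.95, 0.001]
wrist_force: [1.1, -0.2, 0.1]
opening: 85.3
grip_force: 0.0
```

```bash
python3 - <<'E'
from h import *
s=sensors.read_state();print(s["t"],s["ee_pos"],s["wrist_force"])
E
```

```text
5.2667 [ 524.84920141 -147.11588252   99.90409007] [ 1.10820267 -0.17090432  0.10312753]
```

servo_tool:
  increments: "0 0 0 0 0 0 1;0 0 0 0 0 0 1;0 0 0 0 0 0 1;0 0 0 0 0 0 1;0 0 0 0 0 0 1;0 0 0 0 0 0 1;0 0 0 0 0 0 1;0 0 0 0 0 0 1;0 0 0 0 0 0 1;0 0 0 0 0 0 1"
  force: 60

```text
t: 6.1
ee_pos: [523.8, -147.0, 98.5]
eef_rot: [1.074, 2.952, 0.0]
wrist_force: [-0.2, -0.0, 2.3]
opening: 17.6
grip_force: 58.5
```

servo_tool:
  increments: "0 0 0 0 0 0 1;0 0 0 0 0 0 1;0 0 0 0 0 0 1"

```text
t: 6.35
ee_pos: [523.8, -147.0, 98.5]
eef_rot: [1.074, 2.952, 0.0]
wrist_force: [-1.2, 0.0, 2.4]
opening: 17.6
grip_force: 58.5
```

servo_tool:
  increments: "0 0 -0.006 0 0 0 1;0 0 -0.014 0 0 0 1;0 0 -0.014 0 0 0 1;0 0 -0.014 0 0 0 1;0 0 -0.014 0 0 0 1;0 0 -0.014 0 0 0 1;0 0 -0.014 0 0 0 1;0 0 -0.014 0 0 0 1;0 0 0 0 0 0 1;0 0 0 0 0 0 1"

```text
t: 7.18
ee_pos: [524.0, -146.9, 202.7]
eef_rot: [1.074, 2.951, 0.001]
wrist_force: [0.2, 0.4, -1.8]
opening: 17.4
grip_force: 58.6
```

```bash
python3 - <<'E'
from h import *
s=sensors.read_state();print(s["t"],s["ee_pos"],s["eef_rot"],s["wrist_force"])
W=Ro.from_rotvec(s["eef_rot"]).as_matrix();print(W.round(4))
d=np.array([552.4,165.5])-[523.8+0.3,-147];print(W.T@[*d,0])
p=snapshot("wrist");im=p["color"]
X=s["ee_pos"]+[0,0,-88];uv=wpj(p,s,X);print(uv)
u,v=uv.astype(int);v0=max(v-60,0);c=im[v0:v+120,u-110:u+110];print(v0,u-110)
cv2.imwrite("pics/w3.png",cv2.resize(c,None,fx=3,fy=3,interpolation=2)[:,:,::-1])
E
```

```text
7.1833 [ 523.95260133 -146.8878321   202.65898076] [1.07355624e+00 2.95135694e+00 9.02825586e-04] [ 0.15066668  0.39633912 -1.77111991]
[[-7.663e-01  6.425e-01  1.200e-03]
 [ 6.425e-01  7.663e-01  2.000e-04]
 [-8.000e-04  9.000e-04 -1.000e+00]]
[1.79091924e+02 2.57649402e+02 9.04684288e-02]
[318.26828168 205.00302189]
145 208
```

View pics/w3.png

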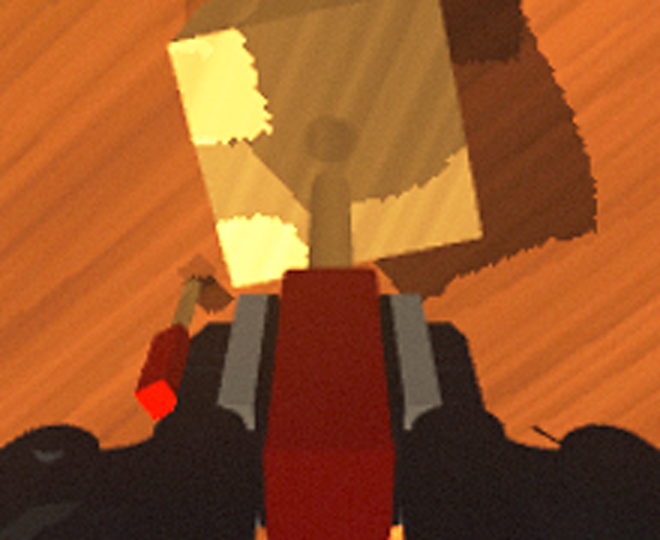

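The dowel is held straight. Its tip is at crop (331,167), just above the stand hole at (331,138). Next I move over the slot.

servo_tool:
  increments: "0.0179 0.0258 0 0 0 0 1;0.0179 0.0258 0 0 0 0 1;0.0179 0.0258 0 0 0 0 1;0.0179 0.0258 0 0 0 0 1;0.0179 0.0258 0 0 0 0 1;0.0179 0.0258 0 0 0 0 1;0.0179 0.0258 0 0 0 0 1;0.0179 0.0258 0 0 0 0 1;0.0179 0.0258 0 0 0 0 1;0.0179 0.0258 0 0 0 0 1"

```text
t: 8.07
ee_pos: [551.4, 167.1, 200.7]
eef_rot: [-1.073, -2.951, 0.002]
wrist_force: [0.4, -0.3, -0.6]
opening: 17.5
grip_force: 58.7
```

servo_tool:
  increments: "0 0 0 0 0 0 1;0 0 0.01 0 0 0 1;0 0 0.01 0 0 0 1;0 0 0 0 0 0 1;0 0 0 0 0 0 1;0 0 0 0 0 0 1;0 0 0 0 0 0 1"

```text
t: 8.65
ee_pos: [552.6, 165.0, 182.6]
eef_rot: [1.076, 2.951, 0.001]
wrist_force: [-0.5, 0.6, -1.0]
opening: 17.0
grip_force: 58.8
```

```bash
python3 - <<'E'
from h import *
s=sensors.read_state();print(s["t"],s["ee_pos"],s["eef_rot"],s["wrist_force"])
p=snapshot("wrist");im=p["color"];np.save("w4.npy",im)
tip=s["ee_pos"]+[0,0,-88.5]
print("tip",wpj(p,s,tip),"tip center",wpj(p,s,tip+[0,0,5]),"pt",wpj(p,s,[552.4,165.5,74]),wpj(p,s,[552.4,164,80]))
u,v=wpj(p,s,tip).astype(int);v0=v-70;c=im[v0:v+50,u-70:u+70];print(v0,u-70)
cv2.imwrite("pics/w4.png",cv2.resize(c,None,fx=5,fy=5,interpolation=2)[:,:,::-1])
E
```

```text
8.65 [552.6315161  164.987521   182.64923587] [1.07600582e+00 2.95109063e+00 6.27487014e-04] [-0.48721631  0.58245614 -0.98251199]
tip [318.31026058 204.83782058] tip center [318.33169525 207.02420274] pt [318.51793671 196.25396929] [317.16744884 199.60408722]
134 248
```

View pics/w4.png

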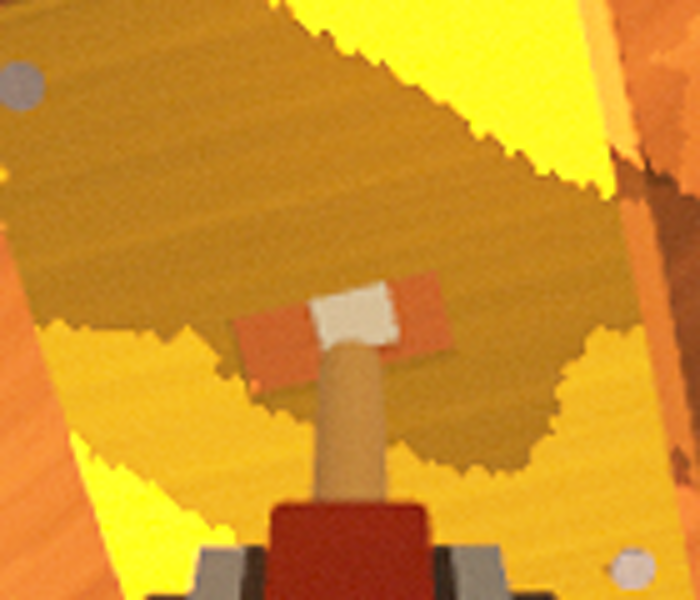

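The tip is at crop (350,342), over the hole at (311–399, 282–360), about 1 mm off its centre. I'll correct that and lower the tip to about 2 mm below floor level as a light probe.

servo_tool:
  increments: "0.0007 0.0009 0 0 0 0 1;0 0 0.004 0 0 0 1;0 0 0.004 0 0 0 1;0 0 0.004 0 0 0 1;0 0 0.003 0 0 0 1;0 0 0.002 0 0 0 1;0 0 0.002 0 0 0 1;0 0 0 0 0 0 1;0 0 0 0 0 0 1"

```text
t: 9.45
ee_pos: [552.4, 167.0, 163.2]
eef_rot: [-1.074, -2.952, 0.0]
wrist_force: [-0.2, 0.3, -0.7]
opening: 17.4
grip_force: 58.8
```

servo_tool:
  increments: "0 0 0.001 0 0 0 1;0 0 0.001 0 0 0 1;0 0 0.001 0 0 0 1;0 0 0 0 0 0 1;0 0 0 0 0 0 1"

```text
t: 9.87
ee_pos: [552.3, 167.0, 160.3]
eef_rot: [-1.074, -2.952, -0.0]
wrist_force: [0.2, 0.8, -0.3]
opening: 17.2
grip_force: 58.8
```

servo_tool:
  increments: "0 0 0.001 0 0 0 1;0 0 0.001 0 0 0 1;0 0 0.001 0 0 0 1;0 0 0.001 0 0 0 1;0 0 0 0 0 0 1;0 0 0 0 0 0 1"

```text
t: 10.37
ee_pos: [552.6, 166.8, 156.3]
eef_rot: [1.074, 2.952, 0.0]
wrist_force: [1.7, -0.5, -1.0]
opening: 17.2
grip_force: 58.8
```

servo_tool:
  increments: "0 0 0.001 0 0 0 1;0 0 0.001 0 0 0 1;0 0 0.001 0 0 0 1;0 0 0 0 0 0 1;0 0 0 0 0 0 1"

```text
t: 10.78
ee_pos: [552.8, 166.9, 154.2]
eef_rot: [1.074, 2.951, 0.001]
wrist_force: [-0.2, -1.5, 4.9]
opening: 17.3
grip_force: 59.6
```

servo_tool:
  increments: "0 0 0.001 0 0 0 1;0 0 0.001 0 0 0 1;0 0 0 0 0 0 1;0 0 0 0 0 0 1"

```text
t: 11.12
ee_pos: [552.9, 166.9, 152.2]
eef_rot: [1.074, 2.951, 0.001]
wrist_force: [-0.4, -1.2, 5.2]
opening: 17.3
grip_force: 59.6
```

servo_tool:
  increments: "0 0 0.001 0 0 0 1;0 0 0 0 0 0 1;0 0 0 0 0 0 1"

```text
t: 11.37
ee_pos: [552.9, 166.9, 151.4]
eef_rot: [1.074, 2.951, 0.001]
wrist_force: [0.7, -0.6, 6.6]
opening: 17.3
grip_force: 59.7
```

servo_tool:
  increments: "0 0 0.001 0 0 0 1;0 0 0 0 0 0 1;0 0 0 0 0 0 1"

```text
t: 11.62
ee_pos: [552.9, 167.0, 150.5]
eef_rot: [1.074, 2.951, 0.001]
wrist_force: [-0.7, -1.5, 6.7]
opening: 17.2
grip_force: 59.8
```

servo_tool:
  increments: "0 0 0.001 0 0 0 1;0 0 0 0 0 0 1;0 0 0 0 0 0 1"

```text
t: 11.87
ee_pos: [552.9, 167.0, 149.5]
eef_rot: [1.074, 2.951, 0.002]
wrist_force: [0.3, -0.9, 7.7]
opening: 17.6
grip_force: 59.8
```

servo_tool:
  increments: "0 0 0.001 0 0 0 1;0 0 0 0 0 0 1;0 0 0 0 0 0 1;0 0 0 0 0 0 1;0 0 0 0 0 0 1;0 0 0 0 0 0 1"

```text
t: 12.37
ee_pos: [552.9, 166.9, 148.3]
eef_rot: [1.074, 2.951, 0.001]
wrist_force: [0.5, -0.6, 6.1]
opening: 17.3
grip_force: 59.5
```

```bash
python3 - <<'E'
from h import *
s=sensors.read_state();p=snapshot("wrist");t=snapshot("top")
a=p["color"][60:280,180:460];b=t["color"][150:270,210:330]
cv2.imwrite("pics/w5.png",np.hstack([cv2.resize(a,(509,400)),cv2.resize(b,(290,400),interpolation=2)])[:,:,::-1])
E
```

```text
(no output)
```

View pics/w5.png

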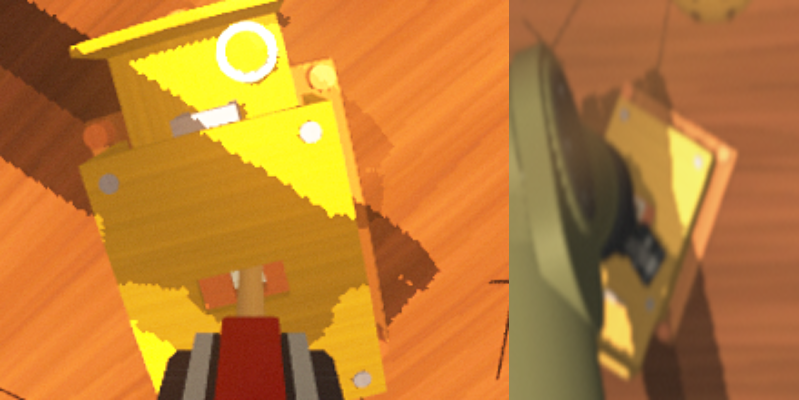

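The tray is out, as the left part of the picture shows. The tray and white bulb holder are at about (215,80). Now I lift out.

servo_tool:
  increments: "0 0 -0.002 0 0 0 1;0 0 -0.004 0 0 0 1;0 0 -0.006 0 0 0 1;0 0 -0.008 0 0 0 1;0 0 -0.01 0 0 0 1;0 0 -0.012 0 0 0 1;0 0 -0.012 0 0 0 1;0 0 -0.006 0 0 0 1;0 0 0 0 0 0 1;0 0 0 0 0 0 1"

```text
t: 13.3
ee_pos: [552.6, 167.1, 207.9]
eef_rot: [1.074, 2.952, 0.001]
wrist_force: [0.5, -0.4, -1.9]
opening: 17.1
grip_force: 58.7
```

```bash
python3 - <<'E'
from h import *
s=sensors.read_state();print(s["ee_pos"],s["wrist_force"])
W=Ro.from_rotvec(s["eef_rot"]).as_matrix();print(W.T@(np.array([523.9,-147,204])-s["ee_pos"]), W.round(4).tolist())
E
```

```text
[552.55218146 167.08419727 207.87386586] [ 0.4628263  -0.44200249 -1.94617501]
[-179.83739788 -259.09425494    3.67623442] [[-0.7663, 0.6425, 0.0009], [0.6425, 0.7663, 0.0006], [-0.0003, 0.001, -1.0]]
```

servo_tool:
  increments: "-0.018 -0.0259 0 0 0 0 1;-0.018 -0.0259 0 0 0 0 1;-0.018 -0.0259 0 0 0 0 1;-0.018 -0.0259 0 0 0 0 1;-0.018 -0.0259 0 0 0 0 1;-0.018 -0.0259 0 0 0 0 1;-0.018 -0.0259 0 0 0 0 1;-0.018 -0.0259 0 0 0 0 1;-0.018 -0.0259 0 0 0 0 1;-0.018 -0.0259 0 0 0 0 1"

```text
t: 14.13
ee_pos: [523.0, -148.5, 206.7]
eef_rot: [-1.073, -2.951, -0.0]
wrist_force: [0.7, -0.5, -0.9]
opening: 17.1
grip_force: 58.7
```

servo_tool:
  increments: "0 0 0 0 0 0 1;0 0 0.01 0 0 0 1;0 0 0.01 0 0 0 1;0 0 0 0 0 0 1;0 0 0 0 0 0 1;0 0 0 0 0 0 1;0 0 0 0 0 0 1;0 0 0 0 0 0 1;0 0 0 0 0 0 1"

```text
t: 14.88
ee_pos: [524.2, -146.9, 187.7]
eef_rot: [1.073, 2.952, 0.0]
wrist_force: [-0.2, -0.6, -0.4]
opening: 17.2
grip_force: 58.8
```

```bash
python3 - <<'E'
from h import *
s=sensors.read_state();print(s["ee_pos"],s["wrist_force"])
W=Ro.from_rotvec(s["eef_rot"]).as_matrix();print(W.T@(np.array([523.9,-147,s["ee_pos"][2]])-s["ee_pos"]))
p=snapshot("wrist");im=p["color"];tip=s["ee_pos"]+[0,0,-88.5]
u,v=wpj(p,s,tip).astype(int);v0=v-70;c=im[v0:v+50,u-70:u+70];print(v0,u-70,wpj(p,s,[524.4,-147,80]))
cv2.imwrite("pics/w6.png",cv2.resize(c,None,fx=5,fy=5,interpolation=2)[:,:,::-1])
E
```

```text
[ 524.16886062 -146.93178788  187.67992463] [-0.20997663 -0.64664903 -0.41122128]
[ 1.62306156e-01 -2.24934652e-01 -1.95871200e-04]
134 248 [318.34817428 197.40104977]
```

View pics/w6.png

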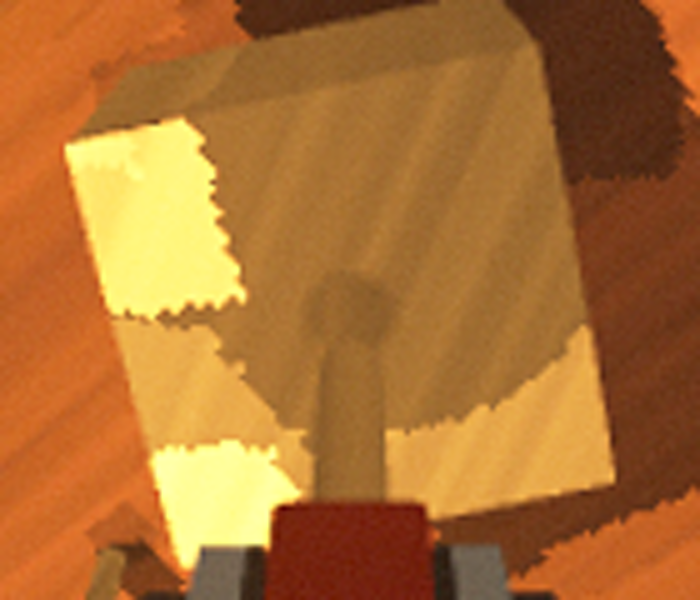

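The tip at (350,342) lines up with the hole at (350,312). Lowering it.

servo_tool:
  increments: "0 0 0.008 0 0 0 1;0 0 0.008 0 0 0 1;0 0 0.006 0 0 0 1;0 0 0.006 0 0 0 1;0 0 0.004 0 0 0 1;0 0 0 0 0 0 1;0 0 0 0 0 0 1"

```text
t: 15.52
ee_pos: [523.7, -147.2, 155.0]
eef_rot: [-1.074, -2.952, 0.0]
wrist_force: [0.4, -0.6, -0.1]
opening: 17.6
grip_force: 58.8
```

servo_tool:
  increments: "0 0 0.008 0 0 0 1;0 0 0.008 0 0 0 1;0 0 0.008 0 0 0 1;0 0 0.008 0 0 0 1;0 0 0.008 0 0 0 1;0 0 0.006 0 0 0 1;0 0 0.004 0 0 0 1;0 0 0 0 0 0 1;0 0 0 0 0 0 1"

```text
t: 16.27
ee_pos: [523.8, -147.2, 105.2]
eef_rot: [-1.074, -2.952, 0.0]
wrist_force: [0.5, 0.1, -1.2]
opening: 17.2
grip_force: 58.8
```

servo_tool:
  increments: "0 0 0.002 0 0 0 1;0 0 0.002 0 0 0 1;0 0 0.0015 0 0 0 1;0 0 0 0 0 0 1;0 0 0 0 0 0 1;0 0 0 0 0 0 1"

```text
t: 16.77
ee_pos: [524.0, -147.2, 99.9]
eef_rot: [1.074, 2.952, 0.0]
wrist_force: [-0.2, -0.0, -0.8]
opening: 17.0
grip_force: 58.8
```

servo_tool:
  increments: "0 0 0.001 0 0 0 1;0 0 0.001 0 0 0 1;0 0 0 0 0 0 1;0 0 0 0 0 0 1;0 0 0 0 0 0 1"

```text
t: 17.18
ee_pos: [524.1, -147.2, 98.4]
eef_rot: [1.074, 2.952, 0.001]
wrist_force: [-1.7, 0.1, 4.7]
opening: 17.3
grip_force: 59.4
```

servo_tool:
  increments: "0 0 0.001 0 0 0 1;0 0 0 0 0 0 1;0 0 0 0 0 0 -1;0 0 0 0 0 0 -1;0 0 0 0 0 0 -1;0 0 0 0 0 0 -1;0 0 0 0 0 0 -1;0 0 0 0 0 0 -1;0 0 0 0 0 0 -1;0 0 0 0 0 0 -1"

```text
t: 18.02
ee_pos: [523.9, -147.1, 96.7]
eef_rot: [-1.074, -2.952, -0.0]
wrist_force: [-0.7, -0.7, -0.2]
opening: 85.3
grip_force: 0.0
```

servo_tool:
  increments: "0 0 0 0 0 0 -1;0 0 0 0 0 0 -1;0 0 -0.01 0 0 0 -1;0 0 -0.015 0 0 0 -1;0 0 -0.02 0 0 0 -1;0 0 -0.025 0 0 0 -1;0 0 -0.03 0 0 0 -1;0 0 -0.03 0 0 0 -1;0 0 -0.02 0 0 0 -1;0 0 0 0 0 0 -1"

```text
t: 18.85
ee_pos: [526.4, -148.1, 252.8]
eef_rot: [1.071, 2.944, 0.004]
wrist_force: [1.5, -1.0, 1.0]
opening: 85.7
grip_force: 0.0
```

servo_tool:
  increments: "0 0 0 0 0 0 -1;0 0 0 0 0 0 -1;0 0 0 0 0 0 -1;0 0 0 0 0 0 -1"

```text
t: 19.18
ee_pos: [523.1, -147.0, 245.6]
eef_rot: [-1.073, -2.95, 0.001]
wrist_force: [-0.9, -0.2, 0.6]
opening: 85.3
grip_force: 0.0
```

```bash
python3 - <<'E'
from h import *
s=sensors.read_state();print(s["t"],s["ee_pos"],s["wrist_force"])
p=snapshot("wrist");t=snapshot("side")
a=p["color"][100:300,200:440];b=t["color"][150:310,220:380]
cv2.imwrite("pics/w7.png",np.hstack([cv2.resize(a,(400,400)),cv2.resize(b,(400,400),interpolation=2)])[:,:,::-1])
E
```

```text
19.1833 [ 523.14596222 -146.95179661  245.56998109] [-0.85705405 -0.16373193  0.63051242]
```

View pics/w7.png

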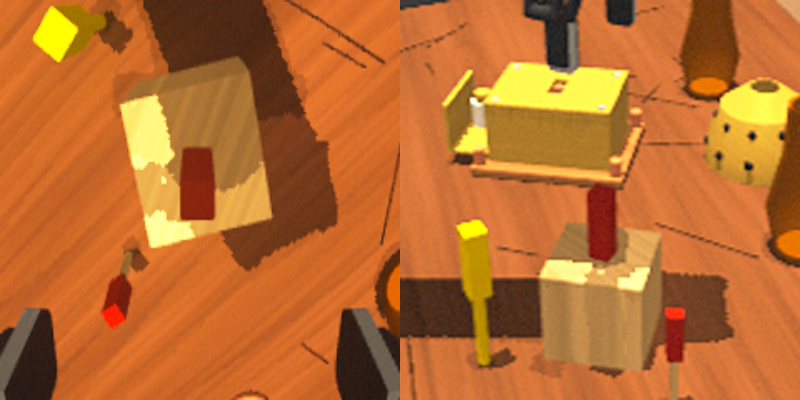

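The dowel stands fully home in the stand (right view, about (600,225)), and the tray is out (about (465,120)). The gripper is clear of everything.

```bash
python3 -c "
from station import finish_job
print(finish_job())"
```

```text
the job is handed in; nothing more can be done
None
```

The job is handed in: the catch was pushed with about 8 N at most, the tray sprang out and stays out, and the dowel is back upright in its stand, fully home, with the gripper clear after about 19 s.

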